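# Close the washed storage canisters, each with its own lid

### The arm

A 6-joint arm with a two-finger parallel gripper is mounted at the origin on a cart in front of the work surface, level with it; the furniture and walls round the work are solid. World frame = base frame: x ahead of the robot, y to its left, z up, the work surface at z = 0. Lengths are in m, angles in degrees, forces in N, time in s.
With the tool pointing down it reaches from about 0.275 to 0.775 m from the base axis. Payload 14.6 kg.
Tool frame: the origin (TCP) lies at the very end of the fingers, on their centre line; the grasp point (between the pads) lies r.hold_point_z behind it (r.hold_point_z is the distance from the TCP to the grasp point, in m); y points along the fingers, z is the direction in which the jaws open and shut, and the axes are right-handed (so a half turn about y gives the same grasp; the last joint's range is limited). The gripper opens to 85 mm and grips with 20 to 120 N. Pads are 22 mm wide; open, the fingers measure 114 mm over their backs; the gripper's body (76 mm by 85 mm) begins 54 mm behind the grasp point. The pads swing forward as they close: fully open they stand 13 mm farther back than shut.
Start: joints at [57.45, 15.075, -2.767, 72.158, 0, 81.102], TCP at [0.211, 0.481, 0.231] pointing down, gripper open.
Joint ranges: [-151.79, 151.79], [-50.71, 97.33], [-67.44, 78.34], [-121.81, 120.89], [-77.56, 73.72], [-180, 180]. Speed limits (degrees/s): [108.29, 108.29, 147.25, 159.86, 180, 180].

### API

Orientations are given as a 3x3 rotation matrix whose columns are the frame's x, y, z axes.
In Python, from plant import r gives the robot as it stands.
- The arm moves only by the shell command python3 -m jog 'ROWS' [FORCE]. ROWS is JSON, a list of rows, each a list of 7 numbers: the shift along the tool's x, y, z in m, then the turn, a rotation vector about the tool's x, y, z in degrees, then the opening, from 0 (shut) to 1 (fully open). A call has 1 to 10 rows; each row is the pose to reach, as a shift and turn from the pose commanded when the call began, along the tool's axes at that moment; what a row does not reach only later rows make up. A row lasts 1/10 s, in which the tool goes at most 50 mm and 8.59 degrees, less where a joint would pass 70% of its speed; a pose out of reach is approached as far as the arm can. A call with a gripper value outside its range is refused whole. The fingers move at their own pace and stop on an object; FORCE is the grip in N (left out, the last holds). Time passes only in rows, so rows that repeat a pose let the fingers close. It gives the time, the measured TCP pose, the force and the opening at its end, in the units of the state.
- r.observe(): the state, without advancing time (a new reading comes with each control period).
- r.snapshot(name): name is "side" or "top" or "wrist"; returns a dict with "image" (420x560x3 uint8, red, green, blue), "z_map" (420x560 float32, m along the optical axis (not along the pixel's ray), 0 where there is no reading), "K" (3x3 intrinsics, pixels), "xyz" and "orientation" of the camera in the world. Camera axes: x right, y up, looking along -z (the intrinsics and any distortion apply to the point x, -y, -z); pixel columns grow to the right and rows downward; lengths in m; the calibration is good to about 2 mm. The wrist camera is an equidistant fisheye: a pixel r from the principal point sees the ray r / f radians off the axis. A picture is of the moment at which its call begins.
- r.hand_in(): hands the job in, once; it reports no verdict.
The state is a dict: "t": time; "joint_positions": joint angles; "qd": joint speeds; "effort": joint torques, N m; "tcp_pos": TCP position; "ee_rot": TCP orientation; "wrist_force": force on the tool from outside, world axes, zero at the start; "moment": the same for the moment, N m; "finger_gap": opening from 0.0 (shut) to 1.0 (fully open).
Only numpy, scipy, OpenCV 4.12 (cv2) and the standard library are available. Lean on these libraries where they do the work, as an engineer would, in place of code of your own. Each camera call takes 0.05 s, during which the arm holds its last target. There are 200 camera calls.

### The job

The four storage canisters have been washed and stand open on the worktop, their wooden lids scattered among them. Put each lid on the canister whose shape and size it fits, so that its plug is down inside the mouth and the lid lies flat on the rim, and leave the canisters standing upright where they are.

Things in the scene. Friction and masses are not known exactly. Their poses are not given: they have to be found in the camera images.
- large_round_lid_grip (a point): Grip point of the loose large round lid, pale wood, round, 84 mm across, with a round upright knob 26 mm across. It lies knob up on the worktop: tapered plug 12 mm high below, plate 9 mm thick, knob 34 mm tall. The point is on the knob's axis, 45 mm above the lid's underside, 24 mm above the plate. z up, x and y along its sides. 50 to 120 g.
- small_round_lid_grip (a point): Grip point of the loose small round lid, pale wood, round, 60 mm across, with a round upright knob 26 mm across. It lies knob up on the worktop: tapered plug 12 mm high below, plate 9 mm thick, knob 34 mm tall. The point is on the knob's axis, 45 mm above the lid's underside, 24 mm above the plate. z up, x and y along its sides. 50 to 120 g.
- square_lid_grip (a point): Grip point of the loose square lid, pale wood, square, 74 x 74 mm, with a square knob 26 x 26 mm in line with it. It lies knob up on the worktop: tapered plug 12 mm high below, plate 9 mm thick, knob 34 mm tall. The point is on the knob's axis, 45 mm above the lid's underside, 24 mm above the plate. z up, x and y along its sides. 50 to 120 g.
- oblong_lid_grip (a point): Grip point of the loose oblong lid, pale wood, oblong, 104 mm along its x, 64 mm along its y, with a bar knob 50 mm along x, 22 mm along y. It lies knob up on the worktop: tapered plug 12 mm high below, plate 9 mm thick, knob 34 mm tall. The point is on the knob's axis, 45 mm above the lid's underside, 24 mm above the plate. z up, x and y along its sides. 50 to 120 g.
- large_round_canister_mouth (a point): Centre of the open mouth, at rim height (78 mm above the worktop), of the large round canister: white ceramic, round, 84 mm across, wall 5 mm, loose, 0.3 to 0.65 kg; z up, x and y along its sides. The plug is 8 mm smaller all round than the mouth at its lower end, 2.5 mm at its top. Lid fits at any turn. Home, the plate lies on the rim, the lid's grip point 33 mm above this point.
- small_round_canister_mouth (a point): Centre of the open mouth, at rim height (66 mm above the worktop), of the small round canister: white ceramic, round, 60 mm across, wall 5 mm, loose, 0.3 to 0.65 kg; z up, x and y along its sides. The plug is 8 mm smaller all round than the mouth at its lower end, 2.5 mm at its top. Lid fits at any turn. Home, the plate lies on the rim, the lid's grip point 33 mm above this point.
- square_canister_mouth (a point): Centre of the open mouth, at rim height (72 mm above the worktop), of the square canister: white ceramic, square, 74 x 74 mm, wall 5 mm, loose, 0.3 to 0.65 kg; z up, x and y along its sides. The plug is 8 mm smaller all round than the mouth at its lower end, 2.5 mm at its top. Lid fits in any quarter turn. Home, the plate lies on the rim, the lid's grip point 33 mm above this point.
- oblong_canister_mouth (a point): Centre of the open mouth, at rim height (60 mm above the worktop), of the oblong canister: white ceramic, oblong, 104 mm along its x, 64 mm along its y, wall 5 mm, loose, 0.3 to 0.65 kg; z up, x and y along its sides. The plug is 8 mm smaller all round than the mouth at its lower end, 2.5 mm at its top. Lid fits either way round. Home, the plate lies on the rim, the lid's grip point 33 mm above this point.

How it is judged (in metres and radians):
At the end, for the whole second after the job is handed in: Each of the four lids lies on its own canister: its grip point within 8 mm of the canister's axis and 29 to 36 mm above the rim (33 mm when fully home), lid and canister level to within 0.08 rad (horizontal distance between large_round_lid_grip and large_round_canister_mouth below 0.008 m and z of large_round_lid_grip in the frame of large_round_canister_mouth between 0.029 and 0.036 m and angle between each of large_round_lid_grip, large_round_canister_mouth, small_round_lid_grip, small_round_canister_mouth, square_lid_grip, square_canister_mouth, oblong_lid_grip, oblong_canister_mouth's own z axis and vertical below 0.08 rad and horizontal distance between small_round_lid_grip and small_round_canister_mouth below 0.008 m and z of small_round_lid_grip in the frame of small_round_canister_mouth between 0.029 and 0.036 m and horizontal distance between square_lid_grip and square_canister_mouth below 0.008 m and z of square_lid_grip in the frame of square_canister_mouth between 0.029 and 0.036 m and horizontal distance between oblong_lid_grip and oblong_canister_mouth below 0.008 m and z of oblong_lid_grip in the frame of oblong_canister_mouth between 0.029 and 0.036 m); the robot touches nothing.
It fails at once if the large round canister is pushed more than 40 mm from its place or tipped over (distance of large_round_canister_mouth from where it was at the start of the episode above 0.04 m or angle between large_round_canister_mouth's own z axis and vertical above 0.35 rad).
It fails at once if the small round canister is pushed more than 40 mm from its place or tipped over (distance of small_round_canister_mouth from where it was at the start of the episode above 0.04 m or angle between small_round_canister_mouth's own z axis and vertical above 0.35 rad).
It fails at once if the square canister is pushed more than 40 mm from its place or tipped over (distance of square_canister_mouth from where it was at the start of the episode above 0.04 m or angle between square_canister_mouth's own z axis and vertical above 0.35 rad).
It fails at once if the oblong canister is pushed more than 40 mm from its place or tipped over (distance of oblong_canister_mouth from where it was at the start of the episode above 0.04 m or angle between oblong_canister_mouth's own z axis and vertical above 0.35 rad).
It also fails if it takes over 109 s, if anything falls off the work surface, if the arm or the gripper's body presses on something with over 40 N, if the wrist force passes 120 N, or if a joint passes its speed limit or range.

## Working session

There is one attempt and no reset: what is moved stays moved. The work goes in short steps, Python scripts to look and compute and a shell command to move; the robot and the scene stay as the last step left them, time stands still between calls to the robot, and variables do not carry over. Pictures are saved under pics/ and viewed, about 12 in all and at most 16, crops included, and the job is handed in when it is done.

```bash
ls; mkdir -p pics; python3 - <<'E'
from plant import r
import cv2,numpy as np
o=r.observe();print(o['t'],o['tcp_pos'],o['ee_rot'],o['finger_gap'],r.hold_point_z)
for n in('top','side'):
    s=r.snapshot(n);np.savez(f'{n}0.npz',**s);print(n,s['K'],s['xyz'],s['orientation'])
    cv2.imwrite(f'pics/{n}0.png',s['image'][...,::-1])
E
```

```text
pics
0.0 [0.21048018 0.48064762 0.23082206] [[ 9.15988369e-01 -5.46767930e-04  4.01204449e-01]
 [-4.01204799e-01 -9.12873599e-04  9.15987924e-01]
 [-1.34583871e-04 -9.99999434e-01 -1.05554752e-03]] 0.9999097846761533 0.0187
top [[405.71505973   0.         276.11831633]
 [  0.         405.71505973 211.45873298]
 [  0.           0.           1.        ]] [ 0.22754329 -0.0444004   1.21394804] [[-0.02333338  0.98420855 -0.17546818]
 [-0.99970918 -0.02404031 -0.00190397]
 [-0.00609221  0.17537273  0.98448326]]
side [[443.52655591   0.         286.76992139]
 [  0.         443.52655591 214.66406878]
 [  0.           0.           1.        ]] [-0.16244662 -1.02188908  0.85476762] [[ 0.84315596  0.31230436 -0.43766883]
 [-0.53748665  0.46837804 -0.7012347 ]
 [-0.01400418  0.82649138  0.56277516]]
```

View pics/top0.png

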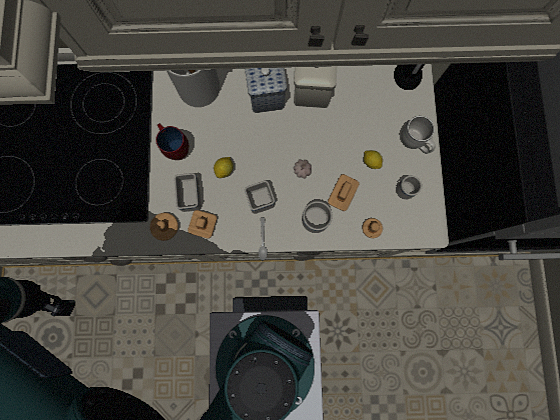

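View pics/side0.png

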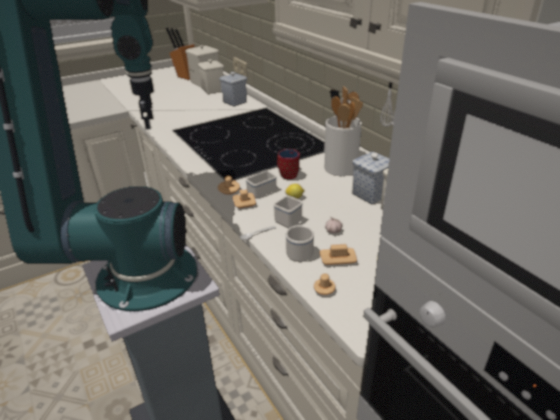

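The top view shows the canisters: oblong (189,190), square (261,196), large round (317,214) and small round (408,186). The lids are large round (165,225), square (203,223), oblong (344,192) and small round (372,228). Next I'll measure them from the depth map.

```bash
cat > h.py <<'E'
import numpy as np,cv2
def cloud(s):
    K=s['K'];z=s['z_map'];v,u=np.mgrid[:z.shape[0],:z.shape[1]]
    p=np.stack([(u-K[0,2])/K[0,0]*z,-(v-K[1,2])/K[1,1]*z,-z],-1)
    return p@np.array(s['orientation']).T+s['xyz'],z>0
OBJ={'Lobl':(344,192,.055,.021),'Lsq':(203,223,.055,.021),'Llr':(165,225,.055,.021),'Lsr':(372,228,.055,.021),
 'Cobl':(189,190,.060,.060),'Csq':(261,196,.072,.072),'Clr':(317,214,.078,.078),'Csr':(408,186,.066,.066)}
def down(s,W):  # pixel of world point
    c=(np.asarray(W)-s['xyz'])@np.array(s['orientation']);K=s['K']
    return K[0,0]*c[0]/-c[2]+K[0,2],K[1,1]*-c[1]/-c[2]+K[1,2]
E
python3 - <<'E'
from h import *
s=dict(np.load('top0.npz'));P,ok=cloud(s)
for n,(u,v,h,h2) in OBJ.items():
    a=P[v-24:v+25,u-24:u+25].reshape(-1,3)
    c0=P[v,u,:2]
    for hh in {h,h2}:
        m=(abs(a[:,2]-hh)<.007)&(np.hypot(*(a[:,:2]-c0).T)<.075)
        q=a[m]
        if len(q)<5: print(n,hh,len(q));continue
        R=cv2.minAreaRect(q[:,:2].astype(np.float32)*1000)
        print(n,hh,len(q),'z',q[:,2].mean().round(4),'mean',q[:,:2].mean(0).round(4),'rect c',np.round(R[0],1),np.round(R[1],1),round(R[2],1))
print(P[240:246,300].round(3), P[130,300])
i=cv2.resize(s['image'][140:250,140:440],None,fx=2.6,fy=2.6,interpolation=cv2.INTER_CUBIC)
cv2.imwrite('pics/crop0.png',i[...,::-1])
E
```

```text
Lobl 0.055 130 z 0.0541 mean [ 0.4905 -0.2417] rect c [ 474.4 -224.9] [ 30.3 106.6] 45.0
Lobl 0.021 571 z 0.0208 mean [ 0.492  -0.2445] rect c [ 482.4 -238.8] [ 69.1 134.7] 56.8
Lsq 0.055 128 z 0.0551 mean [0.4272 0.187 ] rect c [430.5 188. ] [78.9 52.1] 30.8
Lsq 0.021 530 z 0.0212 mean [0.4096 0.1785] rect c [424.8 184.5] [ 94.6 100.8] 72.3
Llr 0.055 88 z 0.0553 mean [0.4204 0.2755] rect c [426.6 267.4] [29.3 92.6] 48.0
Llr 0.021 555 z 0.0211 mean [0.4033 0.29  ] rect c [410.3 275.6] [ 84.2 118.8] 18.1
Lsr 0.055 64 z 0.054 mean [ 0.3841 -0.3258] rect c [ 385.1 -326.7] [23.7 23.7] 87.1
Lsr 0.021 244 z 0.0208 mean [ 0.3834 -0.3241] rect c [ 385.4 -326.7] [57.2 57.5] 86.4
Cobl 0.06 210 z 0.0589 mean [0.501 0.22 ] rect c [502.1 219.8] [104.7  64.6] 5.0
Csq 0.072 174 z 0.071 mean [0.4808 0.0047] rect c [480.8   4.6] [74.4 73.8] 17.4
Clr 0.078 171 z 0.077 mean [ 0.4164 -0.1601] rect c [ 416.4 -159.7] [81.9 82.4] 29.5
Csr 0.066 123 z 0.0646 mean [ 0.4998 -0.436 ] rect c [ 499.1 -436.1] [57.9 57.2] 88.0
[[ 0.355 -0.112 -0.002]
 [ 0.353 -0.112 -0.004]
 [ 0.349 -0.111 -0.   ]
 [ 0.346 -0.111  0.001]
 [ 0.343 -0.111  0.002]
 [ 0.34  -0.111 -0.002]] [ 0.70298907 -0.12340919 -0.00072823]
```

View pics/crop0.png

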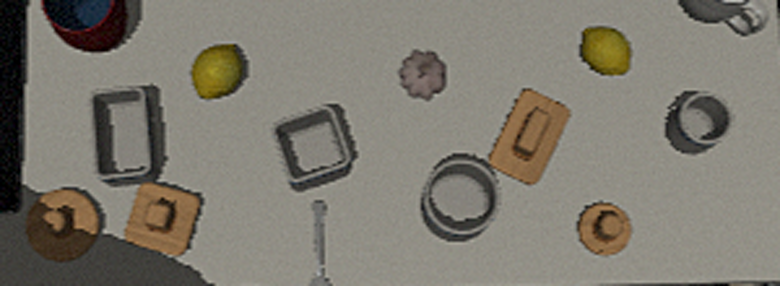

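```bash
python3 - <<'E'
from h import *
s=dict(np.load('top0.npz'));P,ok=cloud(s);I=s['image'].astype(int)
wood=(I[...,0]>1.35*I[...,2])
Z={'Llr':(.42,.275),'Lsq':(.42,.185),'Lobl':(.49,-.243),'Lsr':(.385,-.326)}
for n,c0 in Z.items():
    for hh in (.021,.055):
        for col in (0,1):
            m=(abs(P[...,2]-hh)<.007)&(np.hypot(P[...,0]-c0[0],P[...,1]-c0[1])<(.07 if hh<.03 else .04))
            if col:m&=wood
            m=m.astype(np.uint8);k,l,st,_=cv2.connectedComponentsWithStats(m)
            q=P[l==1+st[1:,4].argmax()];
            R=cv2.minAreaRect(q[:,:2].astype(np.float32)*1000)
            print(n,hh,col,len(q),q[:,2].mean().round(4),q[:,:2].mean(0).round(4),np.round(R[0],1),np.round(R[1],1),round(R[2],1))
E
```

```text
Llr 0.021 0 540 0.0211 [0.4032 0.2919] [403.9 293. ] [83.4 81.1] 46.1
Llr 0.021 1 533 0.0212 [0.4034 0.2923] [403.6 294.1] [82.2 81.8] 90.0
Llr 0.055 0 60 0.0545 [0.4038 0.2923] [403.7 292.2] [23.7 22.7] 4.4
Llr 0.055 1 60 0.0545 [0.4038 0.2923] [403.7 292.2] [23.7 22.7] 4.4
Lsq 0.021 0 532 0.0211 [0.4099 0.1784] [428.2 180.6] [ 89.2 109.7] 72.3
Lsq 0.021 1 501 0.0212 [0.408  0.1781] [409.  178.6] [73.8 74.3] 72.3
Lsq 0.055 0 79 0.0536 [0.4082 0.1781] [409.  179.2] [25.8 25.7] 69.0
Lsq 0.055 1 79 0.0536 [0.4082 0.1781] [409.  179.2] [25.8 25.7] 69.0
Lobl 0.021 0 564 0.0208 [ 0.4927 -0.2452] [ 494.2 -246.8] [ 63.4 103.7] 61.7
Lobl 0.021 1 546 0.0208 [ 0.4929 -0.2442] [ 494.6 -246. ] [ 61.6 103.7] 61.7
Lobl 0.055 0 121 0.0541 [ 0.4943 -0.2458] [ 494.7 -246.3] [21.1 47.4] 61.4
Lobl 0.055 1 121 0.0541 [ 0.4943 -0.2458] [ 494.7 -246.3] [21.1 47.4] 61.4
Lsr 0.021 0 244 0.0208 [ 0.3834 -0.3241] [ 385.4 -326.7] [57.2 57.5] 86.4
Lsr 0.021 1 238 0.0208 [ 0.3833 -0.3235] [ 385.4 -326.7] [57.2 57.5] 86.4
Lsr 0.055 0 64 0.054 [ 0.3841 -0.3258] [ 385.1 -326.7] [23.7 23.7] 87.1
Lsr 0.055 1 64 0.054 [ 0.3841 -0.3258] [ 385.1 -326.7] [23.7 23.7] 87.1
```

```bash
cat > go.py <<'E'
import sys,numpy as np
from plant import r
from scipy.spatial.transform import Rotation as R
o=r.observe();M=np.array(o['ee_rot']);p=np.array(o['tcp_pos'])
yaw0=np.degrees(np.arctan2(M[1,0],M[0,0]))  # tool x yaw
print('t',round(o['t'],2),'tcp',p.round(4),'xyaw',yaw0.round(2),'tilt',np.degrees(np.arccos(-M[2,1])).round(2),'F',np.round(o['wrist_force'],1),'gap',round(o['finger_gap'],3),'q',np.round(o['joint_positions'],0))
for a in sys.argv[1:]:
    v=[float(t) for t in a.split(',')];y=v[3] if len(v)>3 else yaw0
    c,s=np.cos(np.radians(y)),np.sin(np.radians(y))
    T=np.array([[c,0,-s],[s,0,c],[0,-1,0]])
    print(a,'shift',(M.T@(np.array(v[:3])-p)).round(4),'turn',np.degrees(R.from_matrix(M.T@T).as_rotvec()).round(2))
E
python3 go.py .404,.293,.1,-23.6 .404,.293,.026,-23.6
```

```text
t 0.1 tcp [0.2105 0.4807 0.2309] xyaw -23.65 tilt 0.06 F [ 0.1 -0.6  0.5] gap 1.002 q [57. 15. -3. 72. -0. 81.]
.404,.293,.1,-23.6 shift [ 0.2526  0.1309 -0.0942] turn [ 0.05 -0.05 -0.01]
.404,.293,.026,-23.6 shift [ 0.2526  0.2049 -0.0941] turn [ 0.05 -0.05 -0.01]
```

```bash
python3 -m jog '[[0.2526,0.1,-0.0942,0,0,0,0.55],[0.2526,0.1,-0.0942,0,0,0,0.55],[0.2526,0.1,-0.0942,0,0,0,0.55],[0.2526,0.1,-0.0942,0,0,0,0.55],[0.2526,0.1,-0.0942,0,0,0,0.55],[0.2526,0.1,-0.0942,0,0,0,0.55],[0.2526,0.1,-0.0942,0,0,0,0.55],[0.2526,0.1,-0.0942,0,0,0,0.55],[0.2526,0.1,-0.0942,0,0,0,0.55]]' 40; python3 - <<'E'
from plant import r
import cv2
s=r.snapshot('wrist');cv2.imwrite('pics/w1.png',s['image'][...,::-1]);print(s['K'],s['xyz'],s['orientation'])
E
python3 go.py .404,.293,.026,-23.6
```

```text
t: 1.0
tcp_pos: [0.4037, 0.2938, 0.1315]
ee_rot: [[0.916, 0.0, 0.401], [-0.401, 0.0, 0.916], [-0.0, -1.0, 0.0]]
wrist_force: [0.3, 0.7, 0.2]
finger_gap: 0.551
[[325.1922621    0.         279.47713907]
 [  0.         325.1922621  208.29799143]
 [  0.           0.           1.        ]] [0.32985629 0.32512177 0.27459592] [[ 4.01085012e-01 -8.69430388e-01 -2.88481564e-01]
 [ 9.16040828e-01  3.80718488e-01  1.26184923e-01]
 [ 1.21258559e-04 -3.14871772e-01  9.49134212e-01]]
t 1.05 tcp [0.4037 0.2941 0.1316] xyaw -23.58 tilt 0.02 F [ 0.3 -0.   0.5] gap 0.548 q [ 27.  16. -18.  56.   0.  50.]
.404,.293,.026,-23.6 shift [ 0.0007  0.1056 -0.0009] turn [-0.02  0.02  0.01]
```

View pics/w1.png

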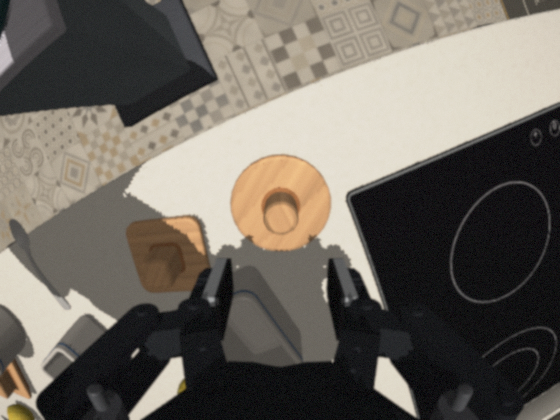

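The wrist view shows the knob at (281,215), midway between the fingers (218 and 340). I'll check it against wrist depth.

```bash
cat >> h.py <<'E'
def fcloud(s):
    K=s['K'];z=s['z_map'];v,u=np.mgrid[:z.shape[0],:z.shape[1]]
    a=(u-K[0,2])/K[0,0];b=(v-K[1,2])/K[1,1];t=np.hypot(a,b)+1e-9;k=np.tan(t)/t
    p=np.stack([a*k*z,-b*k*z,-z],-1)
    return p@np.array(s['orientation']).T+s['xyz']
def find(P,c0,h,rad,tol=.006):
    m=((abs(P[...,2]-h)<tol)&(np.hypot(P[...,0]-c0[0],P[...,1]-c0[1])<rad)).astype(np.uint8)
    k,l,st,_=cv2.connectedComponentsWithStats(m)
    if k<2: return None
    q=P[l==1+st[1:,4].argmax()];R=cv2.minAreaRect(q[:,:2].astype(np.float32)*1000)
    return len(q),q.mean(0).round(4),np.round(R[0],1),np.round(R[1],1),round(R[2],1)
E
python3 - <<'E'
from plant import r
from h import *
P=fcloud(r.snapshot('wrist'))
print(find(P,(.404,.293),.055,.04),find(P,(.404,.293),.021,.06));print(find(P,(.409,.179),.055,.04),find(P,(.409,.179),.021,.054))
E
```

```text
(932, array([0.4036, 0.2936, 0.0546]), array([404.4, 293.2]), array([25.1, 24. ]), 65.3) (6537, array([0.4014, 0.2945, 0.0214]), array([404.7, 293.1]), array([83.4, 83.5]), 18.8)
(807, array([0.408 , 0.1812, 0.0543]), array([409. , 179.3]), array([26. , 25.9]), 71.6) (3780, array([0.4016, 0.1863, 0.0213]), array([409.2, 178.9]), array([74.3, 74.4]), 73.0)
```

```bash
python3 -m jog '[[0.0007,0.04,-0.0005,0,0,0,0.55],[0.0007,0.08,-0.0005,0,0,0,0.55],[0.0007,0.1055,-0.0005,0,0,0,0.55],[0.0007,0.1055,-0.0005,0,0,0,0.55],[0.0007,0.1055,-0.0005,0,0,0,0.1],[0.0007,0.1055,-0.0005,0,0,0,0.1],[0.0007,0.1055,-0.0005,0,0,0,0.1],[0.0007,0.1055,-0.0005,0,0,0,0.1],[0.0007,0.1055,-0.0005,0,0,0,0.1],[0.0007,0.1055,-0.0005,0,0,0,0.1]]' 40; python3 go.py .404,.293,.17 .4164,-.160,.17,-23.6
```

```text
t: 2.1
tcp_pos: [0.4055, 0.2933, 0.0273]
ee_rot: [[0.916, 0.002, 0.401], [-0.401, 0.002, 0.916], [0.001, -1.0, 0.003]]
wrist_force: [-1.7, 2.2, 8.3]
finger_gap: 0.285
t 2.1 tcp [0.4055 0.2933 0.0273] xyaw -23.64 tilt 0.17 F [-1.7  2.2  8.3] gap 0.285 q [ 27.  22. -28.  40.   0.  50.]
.404,.293,.17 shift [-0.001  -0.1427 -0.0005] turn [-0.15  0.    0.08]
.4164,-.160,.17,-23.6 shift [ 0.1919 -0.1435 -0.4105] turn [-0.15 -0.04  0.08]
```

```bash
python3 -m jog '[[0,-0.05,0,0,0,0,0.1],[0,-0.10,0,0,0,0,0.1],[0,-0.143,0,0,0,0,0.1],[0.02,-0.143,-0.045,0,0,0,0.1],[0.04,-0.143,-0.09,0,0,0,0.1],[0.06,-0.143,-0.135,0,0,0,0.1],[0.08,-0.143,-0.18,0,0,0,0.1],[0.10,-0.143,-0.225,0,0,0,0.1],[0.12,-0.143,-0.27,0,0,0,0.1],[0.13,-0.143,-0.3,0,0,0,0.1]]' ; python3 go.py .4164,-.160,.15,-23.6
```

```text
t: 3.1
tcp_pos: [0.4035, -0.0372, 0.1698]
ee_rot: [[0.915, 0.002, 0.403], [-0.403, -0.001, 0.915], [0.002, -1.0, -0.0]]
wrist_force: [0.8, -0.0, -1.3]
finger_gap: 0.287
t 3.1 tcp [ 0.4035 -0.0372  0.1698] xyaw -23.75 tilt 0.13 F [ 0.8 -0.  -1.3] gap 0.287 q [-17.   5. -25.  59.  -0.   7.]
.4164,-.160,.15,-23.6 shift [ 0.0613  0.0199 -0.1072] turn [ 0.01 -0.15  0.13]
```

```bash
python3 -m jog '[[0.03,0,-0.05,0,0,0,0.1],[0.0613,0.0,-0.1,0,0,0,0.1],[0.0613,0.015,-0.1,0,0,0,0.1],[0.0613,0.015,-0.1,0,0,0,0.1],[0.0613,0.015,-0.1,0,0,0,0.1]]' ; python3 - <<'E'
from plant import r
from h import *
s=r.snapshot('wrist');P=fcloud(s);cv2.imwrite('pics/w2.png',s['image'][...,::-1])
print('can',find(P,(.4164,-.16),.078,.06))
o=r.observe();p=o['tcp_pos'];z=p[2]
print('knob',find(P,p[:2],z+.0285,.03,.008),'plate',find(P,p[:2],z-.0055,.06))
E
python3 go.py .4164,-.160,.11,-23.6
```

```text
t: 3.6
tcp_pos: [0.4192, -0.1506, 0.1542]
ee_rot: [[0.916, 0.0, 0.402], [-0.402, 0.0, 0.916], [0.0, -1.0, 0.0]]
wrist_force: [-0.3, 1.2, -1.3]
finger_gap: 0.284
can (1032, array([ 0.3868, -0.1542,  0.0776]), array([ 390.7, -156.6]), array([79.9, 30.1]), 81.8)
knob (3793, array([ 0.4148, -0.1497,  0.1818]), array([ 418.6, -151.1]), array([51.8, 25.9]), 67.9) plate (10285, array([ 0.4022, -0.1441,  0.1484]), array([ 408.5, -146.7]), array([84.3, 61.5]), 66.3)
t 3.65 tcp [ 0.4193 -0.1501  0.1545] xyaw -23.64 tilt 0.03 F [ 0.7 -0.1 -0.6] gap 0.286 q [-30.  10. -22.  58.   0.  -7.]
.4164,-.160,.11,-23.6 shift [ 0.0013  0.0445 -0.0102] turn [-0.   -0.04  0.03]
```

View pics/w2.png

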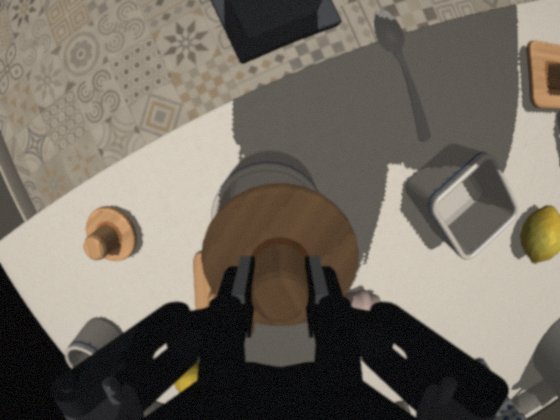

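The wrist view shows the large lid held level, with the canister rim behind it at (265,180).

```bash
python3 -m jog '[[0.0013,0.0,-0.01,0,0,0,0.1],[0.0013,0.0,-0.01,0,0,0,0.1],[0.0013,0.02,-0.01,0,0,0,0.1],[0.0013,0.04,-0.01,0,0,0,0.1],[0.0013,0.05,-0.01,0,0,0,0.1],[0.0013,0.056,-0.01,0,0,0,0.1],[0.0013,0.06,-0.01,0,0,0,0.1],[0.0013,0.06,-0.01,0,0,0,0.1]]' ; python3 go.py .4164,-.160,.0933,-23.6
```

```text
t: 4.45
tcp_pos: [0.4167, -0.1603, 0.0938]
ee_rot: [[0.916, -0.0, 0.401], [-0.401, 0.0, 0.916], [-0.0, -1.0, -0.0]]
wrist_force: [-0.4, -0.4, -0.6]
finger_gap: 0.284
t 4.45 tcp [ 0.4167 -0.1603  0.0938] xyaw -23.65 tilt 0.0 F [-0.4 -0.4 -0.6] gap 0.284 q [-32.  13. -29.  48.  -0.  -8.]
.4164,-.160,.0933,-23.6 shift [-0.0003  0.0005  0.0001] turn [ 0.   -0.05 -0.  ]
```

```bash
python3 -m jog '[[0,0.001,0,0,0,0,0.1],[0,0.001,0,0,0,0,0.1],[0,0.001,0,0,0,0,0.55],[0,0.001,0,0,0,0,0.55],[0,0.001,0,0,0,0,0.55],[0,0.001,0,0,0,0,0.55],[0,-0.03,0,0,0,0,0.55],[0,-0.08,0,0,0,0,0.55],[0,-0.08,0,0,0,0,0.55]]' ; python3 - <<'E'
from plant import r
from h import *
P=fcloud(r.snapshot('wrist'))
print('plate',find(P,(.4164,-.16),.087,.06),'knob',find(P,(.4164,-.16),.121,.03))
P=cloud(r.snapshot('top'))[0]
print('plate',find(P,(.4164,-.16),.087,.06),'knob',find(P,(.4164,-.16),.121,.03))
E
python3 go.py .409,.179,.17,-17.5 .409,.179,.12,-17.5
```

```text
t: 5.35
tcp_pos: [0.4184, -0.1614, 0.1786]
ee_rot: [[0.916, 0.006, 0.401], [-0.401, -0.004, 0.916], [0.007, -1.0, -0.001]]
wrist_force: [1.1, -0.6, -0.6]
finger_gap: 0.548
plate (7429, array([ 0.4122, -0.1596,  0.0875]), array([ 416. , -161.4]), array([83.1, 83.1]), 57.4) knob (1113, array([ 0.415 , -0.1606,  0.1205]), array([ 416.1, -161. ]), array([25.5, 24.6]), 26.7)
plate None knob None
t 5.45 tcp [ 0.4171 -0.1606  0.1745] xyaw -23.65 tilt 0.12 F [-0.4  1.  -0.1] gap 0.548 q [-32.   9. -20.  61.   0.  -8.]
.409,.179,.17,-17.5 shift [-0.1437  0.0041  0.3078] turn [ 0.02 -6.15  0.12]
.409,.179,.12,-17.5 shift [-0.1438  0.0541  0.3078] turn [ 0.02 -6.15  0.12]
```

Large round lid is home (plate top at 87.5 mm). The oblong lid is next to the arm.

```bash
python3 go.py .4945,-.2463,.1,-28.3 .4945,-.2463,.026,-28.3
```

```text
t 5.45 tcp [ 0.4171 -0.1606  0.1745] xyaw -23.65 tilt 0.12 F [-0.4  1.  -0.1] gap 0.548 q [-32.   9. -20.  61.   0.  -8.]
.4945,-.2463,.1,-28.3 shift [ 0.1051  0.0747 -0.0474] turn [0.01 4.65 0.12]
.4945,-.2463,.026,-28.3 shift [ 0.105   0.1487 -0.0474] turn [0.01 4.65 0.12]
```

```bash
python3 -m jog '[[0.05,0,-0.022,0,2,0,0.55],[0.09,0.01,-0.04,0,4.65,0,0.55],[0.105,0.04,-0.0474,0,4.65,0,0.55],[0.105,0.07,-0.0474,0,4.65,0,0.55],[0.105,0.07,-0.0474,0,4.65,0,0.55],[0.105,0.07,-0.0474,0,4.65,0,0.55]]'; python3 - <<'E'
from plant import r
from h import *
P=fcloud(r.snapshot('wrist'))
print('plate',find(P,(.4945,-.2463),.021,.063),'knob',find(P,(.4945,-.2463),.055,.04))
print('sr',find(P,(.385,-.3267),.021,.04),find(P,(.385,-.3267),.055,.03),'can',find(P,(.4995,-.436),.066,.04))
E
python3 go.py .4945,-.2463,.026,-28.3
```

```text
t: 6.05
tcp_pos: [0.4931, -0.2453, 0.1035]
ee_rot: [[0.88, -0.002, 0.474], [-0.474, 0.001, 0.88], [-0.002, -1.0, 0.0]]
wrist_force: [-0.8, -0.6, 0.5]
finger_gap: 0.548
plate (8306, array([ 0.4887, -0.2437,  0.0215]), array([ 495.8, -247.6]), array([ 64.6, 104.5]), 62.0) knob (2324, array([ 0.4935, -0.2464,  0.0548]), array([ 495.1, -247.4]), array([21.7, 48.7]), 62.8)
sr (2833, array([ 0.3882, -0.3192,  0.0213]), array([ 386.3, -325.2]), array([56.4, 60. ]), 72.6) (985, array([ 0.3863, -0.3252,  0.0543]), array([ 385.8, -326.8]), array([24.7, 25. ]), 60.6) can (693, array([ 0.4878, -0.4368,  0.0644]), array([ 489.4, -440.2]), array([35.2, 60. ]), 12.9)
t 6.1 tcp [ 0.4936 -0.2456  0.1045] xyaw -28.29 tilt 0.0 F [-0.4 -0.6  0.2] gap 0.551 q [-35.  22. -14.  55.  -0.  -7.]
.4945,-.2463,.026,-28.3 shift [ 0.0011  0.0785 -0.0002] turn [0.   0.01 0.  ]
```

```bash
python3 -m jog '[[0.0015,0.04,-0.0007,0,0,0,0.55],[0.0015,0.07,-0.0007,0,0,0,0.55],[0.0015,0.0775,-0.0007,0,0,0,0.55],[0.0015,0.0775,-0.0007,0,0,0,0.1],[0.0015,0.0775,-0.0007,0,0,0,0.1],[0.0015,0.0775,-0.0007,0,0,0,0.1],[0.0015,0.0775,-0.0007,0,0,0,0.1],[0.0015,0.0775,-0.0007,0,0,0,0.1],[0.0015,0.0775,-0.0007,0,0,0,0.1]]'; python3 go.py .495,-.247,.17 .5015,.220,.17,5
```

```text
t: 7.0
tcp_pos: [0.4957, -0.2477, 0.0281]
ee_rot: [[0.881, 0.002, 0.474], [-0.474, -0.002, 0.881], [0.003, -1.0, -0.0]]
wrist_force: [-0.5, 1.6, 8.9]
finger_gap: 0.247
t 7.0 tcp [ 0.4957 -0.2477  0.0281] xyaw -28.3 tilt 0.16 F [-0.5  1.6  8.9] gap 0.247 q [-35.  26. -20.  44.   0.  -7.]
.495,-.247,.17 shift [-0.0005 -0.1419  0.0003] turn [ 0.01 -0.    0.16]
.5015,.220,.17,5 shift [-0.2162 -0.1426  0.4145] turn [  0.06 -33.3    0.16]
```

```bash
python3 -m jog '[[0,-0.05,0,0,0,0,0.1],[0,-0.10,0,0,0,0,0.1],[0,-0.143,0,0,0,0,0.1],[-0.02,-0.143,0.04,0,-4,0,0.1],[-0.043,-0.143,0.083,0,-8,0,0.1],[-0.065,-0.143,0.125,0,-13,0,0.1],[-0.086,-0.143,0.166,0,-18,0,0.1],[-0.108,-0.143,0.207,0,-23,0,0.1],[-0.13,-0.143,0.249,0,-28,0,0.1],[-0.152,-0.143,0.29,0,-33.3,0,0.1]]' ; python3 go.py .5015,.220,.13,5
```

```text
t: 8.0
tcp_pos: [0.4983, 0.0822, 0.1705]
ee_rot: [[0.996, 0.002, -0.091], [0.091, -0.0, 0.996], [0.002, -1.0, -0.0]]
wrist_force: [0.0, 0.6, -0.5]
finger_gap: 0.249
t 8.0 tcp [0.4983 0.0822 0.1705] xyaw 5.2 tilt 0.11 F [ 0.   0.6 -0.5] gap 0.249 q [  0.  15. -13.  62.  -0.  -5.]
.5015,.220,.13,5 shift [0.0156 0.0406 0.137 ] turn [0.01 0.2  0.11]
```

```bash
python3 -m jog '[[0.006,0,0.045,0,0,0,0.1],[0.011,0,0.09,0,0,0,0.1],[0.0156,0.0,0.13,0,0,0,0.1],[0.0156,0.03,0.13,0,0,0,0.1],[0.0156,0.03,0.13,0,0,0,0.1],[0.0156,0.03,0.13,0,0,0,0.1]]' ; python3 - <<'E'
from plant import r
from h import *
P=fcloud(r.snapshot('wrist'));o=r.observe();p=o['tcp_pos']
print('knob',find(P,p[:2],p[2]+.027,.03,.008),'plate',find(P,p[:2],p[2]-.0065,.06),'can',find(P,(.5015,.22),.06,.07))
E
python3 go.py .5015,.220,.0761,5
```

```text
t: 8.6
tcp_pos: [0.5024, 0.2107, 0.1402]
ee_rot: [[0.996, -0.0, -0.087], [0.087, -0.0, 0.996], [-0.0, -1.0, -0.0]]
wrist_force: [-0.1, 0.7, -0.2]
finger_gap: 0.248
knob (6016, array([0.4969, 0.2091, 0.1669]), array([501.9, 209.6]), array([44.8, 47.3]), 53.7) plate (10644, array([0.4724, 0.2071, 0.1336]), array([483.9, 208.2]), array([67.9, 64.5]), 4.5) can (732, array([0.455 , 0.217 , 0.0596]), array([456.6, 216. ]), array([14.6, 64.1]), 0.2)
t 8.65 tcp [0.5029 0.2106 0.1406] xyaw 4.95 tilt 0.05 F [-0.6 -0.3 -0.2] gap 0.251 q [ 14.  19. -11.  60.  -0.   9.]
.5015,.220,.0761,5 shift [-0.0007  0.0645  0.0095] turn [-0.   -0.05  0.05]
```

```bash
python3 -m jog '[[-0.001,0,0.0095,0,0,0,0.1],[-0.001,0.0,0.0095,0,0,0,0.1],[-0.001,0.03,0.0095,0,0,0,0.1],[-0.001,0.05,0.0095,0,0,0,0.1],[-0.001,0.06,0.0095,0,0,0,0.1],[-0.001,0.064,0.0095,0,0,0,0.1],[-0.001,0.064,0.0095,0,0,0,0.1]]' ; python3 go.py .5015,.220,.0761,5
```

```text
t: 9.35
tcp_pos: [0.5016, 0.2205, 0.0759]
ee_rot: [[0.996, 0.002, -0.087], [0.087, 0.0, 0.996], [0.002, -1.0, 0.0]]
wrist_force: [2.1, -0.3, -1.0]
finger_gap: 0.25
t 9.35 tcp [0.5016 0.2205 0.0759] xyaw 4.98 tilt 0.09 F [ 2.1 -0.3 -1. ] gap 0.25 q [ 15.  23. -17.  50.  -0.  10.]
.5015,.220,.0761,5 shift [-0.0002 -0.0002 -0.0005] turn [-0.01 -0.02  0.09]
```

```bash
python3 -m jog '[[0,0.0005,0,0,0,0,0.1],[0,0.0005,0,0,0,0,0.55],[0,0.0005,0,0,0,0,0.55],[0,0.0005,0,0,0,0,0.55],[0,0.0005,0,0,0,0,0.55],[0,-0.03,0,0,0,0,0.55],[0,-0.07,0,0,0,0,0.55],[0,-0.07,0,0,0,0,0.55],[0,-0.07,0,0,0,0,0.55]]' ; python3 - <<'E'
from plant import r
from h import *
P=fcloud(r.snapshot('wrist'))
print('plate',find(P,(.5015,.22),.069,.065),'knob',find(P,(.5015,.22),.103,.035))
print(find(P,(.409,.179),.055,.04),find(P,(.409,.179),.021,.054))
E
python3 go.py .409,.179,.1,-17.5
```

```text
t: 10.25
tcp_pos: [0.5012, 0.2206, 0.1458]
ee_rot: [[0.996, 0.001, -0.087], [0.087, 0.0, 0.996], [0.002, -1.0, 0.0]]
wrist_force: [-0.3, -0.1, -1.3]
finger_gap: 0.557
plate (8680, array([0.4934, 0.2186, 0.0694]), array([501.5, 219.3]), array([103.4,  64.7]), 5.1) knob (2485, array([0.499 , 0.2191, 0.1027]), array([501.3, 219.3]), array([49.2, 22.1]), 5.0)
(1203, array([0.4098, 0.1789, 0.0546]), array([409.6, 178.2]), array([26.1, 26.4]), 73.2) (6377, array([0.4103, 0.1802, 0.0214]), array([412.8, 181.2]), array([81.7, 78.8]), 73.2)
t 10.3 tcp [0.5006 0.2205 0.1449] xyaw 5.0 tilt 0.01 F [-0.6 -0.4 -1.1] gap 0.552 q [ 15.  20. -10.  61.   0.  10.]
.409,.179,.1,-17.5 shift [-0.0949  0.0449 -0.0333] turn [ 0.00e+00  2.25e+01 -1.00e-02]
```

```bash
python3 -m jog '[[-0.04,0,-0.014,0,8,0,0.55],[-0.08,0,-0.028,0,16,0,0.55],[-0.095,0.02,-0.0335,0,22.4,0,0.55],[-0.095,0.045,-0.0335,0,22.4,0,0.55],[-0.095,0.09,-0.0335,0,22.4,0,0.55],[-0.095,0.11,-0.0335,0,22.4,0,0.55],[-0.095,0.11,-0.0335,0,22.4,0,0.55]]'; python3 go.py .409,.179,.027,-17.4
```

```text
t: 11.0
tcp_pos: [0.4065, 0.1782, 0.0325]
ee_rot: [[0.954, -0.006, 0.299], [-0.299, -0.001, 0.954], [-0.005, -1.0, -0.003]]
wrist_force: [-0.1, -1.1, 0.4]
finger_gap: 0.549
t 11.0 tcp [0.4065 0.1782 0.0325] xyaw -17.41 tilt 0.35 F [-0.1 -1.1  0.4] gap 0.549 q [ 13.  17. -35.  39.   0.  31.]
.409,.179,.027,-17.4 shift [0.0022 0.0054 0.0015] turn [ 0.18 -0.01 -0.3 ]
```

```bash
python3 -m jog '[[0.0008,0.0065,0.0008,0,0,0,0.55],[0.0008,0.0065,0.0008,0,0,0,0.55],[0.0008,0.0065,0.0008,0,0,0,0.1],[0.0008,0.0065,0.0008,0,0,0,0.1],[0.0008,0.0065,0.0008,0,0,0,0.1],[0.0008,0.0065,0.0008,0,0,0,0.1],[0.0008,0.0065,0.0008,0,0,0,0.1],[0.0008,0.0065,0.0008,0,0,0,0.1]]'; python3 go.py .409,.179,.027,-17.4 .4808,.0047,.14,17.4
```

```text
t: 11.8
tcp_pos: [0.4105, 0.1795, 0.0296]
ee_rot: [[0.954, 0.001, 0.299], [-0.299, 0.0, 0.954], [0.001, -1.0, 0.001]]
wrist_force: [-1.2, -1.1, 6.2]
finger_gap: 0.297
t 11.8 tcp [0.4105 0.1795 0.0296] xyaw -17.4 tilt 0.08 F [-1.2 -1.1  6.2] gap 0.297 q [ 13.  17. -35.  38.   0.  31.]
.409,.179,.027,-17.4 shift [-0.0013  0.0026 -0.001 ] turn [-0.05 -0.    0.07]
.4808,.0047,.14,17.4 shift [ 0.1195 -0.1104 -0.1457] turn [-3.00e-02 -3.48e+01  8.00e-02]
```

```bash
python3 -m jog '[[0,-0.05,0,0,0,0,0.1],[0,-0.10,0,0,0,0,0.1],[0,-0.12,0,0,0,0,0.1],[0.028,-0.12,-0.034,0,-7,0,0.1],[0.056,-0.12,-0.068,0,-14,0,0.1],[0.084,-0.12,-0.102,0,-21,0,0.1],[0.112,-0.12,-0.136,0,-28,0,0.1],[0.12,-0.12,-0.1457,0,-34.8,0,0.1],[0.12,-0.12,-0.1457,0,-34.8,0,0.1],[0.12,-0.12,-0.1457,0,-34.8,0,0.1]]' ; python3 - <<'E'
from plant import r
from h import *
P=fcloud(r.snapshot('wrist'));o=r.observe();p=o['tcp_pos']
print('plate',find(P,p[:2],p[2]-.0085,.055),'can',find(P,(.4808,.0047),.072,.06))
E
python3 go.py .482,.005,.0896,17.4
```

```text
t: 12.8
tcp_pos: [0.4808, 0.0046, 0.149]
ee_rot: [[0.955, -0.0, -0.296], [0.296, 0.0, 0.955], [0.0, -1.0, 0.0]]
wrist_force: [-0.4, 0.4, -1.1]
finger_gap: 0.295
plate (9489, array([ 0.4612, -0.0027,  0.1408]), array([473.2,   1. ]), array([60.8, 74.6]), 17.3) can (962, array([ 0.4503, -0.0062,  0.0714]), array([453.9,  -5.5]), array([15.4, 74.1]), 18.6)
t 12.85 tcp [0.4806 0.0051 0.149 ] xyaw 17.27 tilt 0.01 F [ 0.7  0.1 -0.9] gap 0.292 q [ -9.  13. -19.  58.   0. -26.]
.482,.005,.0896,17.4 shift [ 0.0013  0.0594 -0.0005] turn [-0.01 -0.13  0.  ]
```

```bash
python3 -m jog '[[0.0016,0,0,0,0,0,0.1],[0.0016,0.03,0,0,0,0,0.1],[0.0016,0.045,0,0,0,0,0.1],[0.0016,0.055,0,0,0,0,0.1],[0.0016,0.059,0,0,0,0,0.1],[0.0016,0.059,0,0,0,0,0.1]]' ; python3 go.py .482,.005,.0896,17.4
```

```text
t: 13.45
tcp_pos: [0.4827, 0.0053, 0.0901]
ee_rot: [[0.954, 0.0, -0.299], [0.299, -0.0, 0.954], [0.0, -1.0, -0.0]]
wrist_force: [0.0, 0.6, -1.5]
finger_gap: 0.296
t 13.45 tcp [0.4827 0.0053 0.0901] xyaw 17.4 tilt 0.02 F [ 0.   0.6 -1.5] gap 0.296 q [ -9.  16. -25.  49.   0. -26.]
.482,.005,.0896,17.4 shift [-0.0007  0.0005 -0.0001] turn [0.01 0.   0.02]
```

```bash
python3 -m jog '[[0,0.001,0,0,0,0,0.1],[0,0.001,0,0,0,0,0.55],[0,0.001,0,0,0,0,0.55],[0,0.001,0,0,0,0,0.55],[0,0.001,0,0,0,0,0.55],[0,-0.03,0,0,0,0,0.55],[0,-0.08,0,0,0,0,0.55],[0,-0.08,0,0,0,0,0.55],[0,-0.08,0,0,0,0,0.55]]' ; python3 - <<'E'
from plant import r
from h import *
P=fcloud(r.snapshot('wrist'))
print('plate',find(P,(.4808,.0047),.081,.055),'knob',find(P,(.4808,.0047),.115,.025))
E
python3 go.py .3855,-.3265,.17,-20 .3855,-.3265,.1,-20
```

```text
t: 14.35
tcp_pos: [0.4831, 0.0048, 0.1706]
ee_rot: [[0.954, 0.002, -0.299], [0.299, -0.0, 0.954], [0.002, -1.0, -0.001]]
wrist_force: [-0.3, 0.8, -0.5]
finger_gap: 0.552
plate (6958, array([0.4769, 0.0019, 0.0814]), array([481.6,   3.4]), array([73.6, 74.8]), 18.1) knob (1387, array([0.4803, 0.0031, 0.1146]), array([481.4,   3.3]), array([25.3, 25.7]), 17.9)
t 14.4 tcp [0.4825 0.0049 0.1695] xyaw 17.4 tilt 0.0 F [ 0.6  1.3 -0.6] gap 0.551 q [ -9.  13. -16.  61.   0. -27.]
.3855,-.3265,.17,-20 shift [-0.1916 -0.0005 -0.2873] turn [-0.  37.4  0. ]
.3855,-.3265,.1,-20 shift [-0.1916  0.0695 -0.2873] turn [-0.  37.4  0. ]
```

```bash
python3 -m jog '[[-0.025,0,-0.037,0,5,0,0.55],[-0.05,0,-0.075,0,10,0,0.55],[-0.075,0,-0.112,0,15,0,0.55],[-0.1,0,-0.15,0,20,0,0.55],[-0.125,0,-0.187,0,25,0,0.55],[-0.15,0,-0.225,0,30,0,0.55],[-0.175,0,-0.262,0,35,0,0.55],[-0.1916,0.0,-0.2873,0,37.4,0,0.55],[-0.1916,0.04,-0.2873,0,37.4,0,0.55],[-0.1916,0.0695,-0.2873,0,37.4,0,0.55]]'; python3 - <<'E'
from plant import r
from h import *
P=fcloud(r.snapshot('wrist'))
print('plate',find(P,(.3855,-.3265),.021,.04),'knob',find(P,(.3855,-.3265),.055,.03),'can',find(P,(.4995,-.436),.066,.04))
E
python3 go.py .3855,-.3265,.0275,-20
```

```text
t: 15.4
tcp_pos: [0.3845, -0.3269, 0.0977]
ee_rot: [[0.939, -0.001, 0.344], [-0.344, 0.001, 0.939], [-0.002, -1.0, 0.001]]
wrist_force: [0.1, 0.2, -0.3]
finger_gap: 0.552
plate (3421, array([ 0.3788, -0.3256,  0.0214]), array([ 385. , -328.1]), array([59.3, 58.9]), 72.1) knob (1242, array([ 0.3837, -0.3273,  0.0545]), array([ 384.7, -327.5]), array([25.5, 24.6]), 68.9) can (155, array([ 0.4793, -0.4533,  0.0651]), array([ 481.5, -455.5]), array([ 7.7, 30.3]), 43.6)
t 15.45 tcp [ 0.3832 -0.3247  0.0938] xyaw -20.08 tilt 0.44 F [-1.6  2.1 -6.4] gap 0.552 q [-50.  18. -21.  51.   0. -30.]
.3855,-.3265,.0275,-20 shift [ 0.0032  0.0663 -0.0011] turn [-0.22 -0.08 -0.38]
```

```bash
python3 -m jog '[[0,0.03,0,0,0,0,0.55],[0,0.05,0,0,0,0,0.55],[0,0.06,0,0,0,0,0.55],[0,0.06,0,0,0,0,0.55],[0,0.06,0,0,0,0,0.55]]';python3 go.py .385,-.327,.0275,-20
```

```text
t: 15.95
tcp_pos: [0.3858, -0.3267, 0.0409]
ee_rot: [[0.94, 0.0, 0.342], [-0.342, -0.0, 0.94], [0.0, -1.0, -0.0]]
wrist_force: [0.5, 0.4, 0.6]
finger_gap: 0.548
t 15.95 tcp [ 0.3858 -0.3267  0.0409] xyaw -19.99 tilt 0.02 F [0.5 0.4 0.6] gap 0.548 q [-49.  21. -26.  43.  -0. -30.]
.385,-.327,.0275,-20 shift [-0.0007  0.0134 -0.0006] turn [0.01 0.01 0.02]
```

```bash
python3 -m jog '[[-0.0007,0.013,-0.0006,0,0,0,0.55],[-0.0007,0.013,-0.0006,0,0,0,0.55],[-0.0007,0.013,-0.0006,0,0,0,0.1],[-0.0007,0.013,-0.0006,0,0,0,0.1],[-0.0007,0.013,-0.0006,0,0,0,0.1],[-0.0007,0.013,-0.0006,0,0,0,0.1],[-0.0007,0.013,-0.0006,0,0,0,0.1],[-0.0007,0.013,-0.0006,0,0,0,0.1]]';python3 go.py .4993,-.436,.14,-20
```

```text
t: 16.75
tcp_pos: [0.3851, -0.3272, 0.0283]
ee_rot: [[0.94, 0.001, 0.342], [-0.342, -0.001, 0.94], [0.001, -1.0, -0.001]]
wrist_force: [-0.9, 0.2, 5.0]
finger_gap: 0.288
t 16.75 tcp [ 0.3851 -0.3272  0.0283] xyaw -20.0 tilt 0.08 F [-0.9  0.2  5. ] gap 0.288 q [-50.  22. -27.  41.   0. -30.]
.4993,-.436,.14,-20 shift [ 0.1446 -0.1115 -0.0633] turn [0.04 0.   0.07]
```

```bash
python3 -m jog '[[0,-0.05,0,0,0,0,0.1],[0,-0.09,0,0,0,0,0.1],[0,-0.1115,0,0,0,0,0.1],[0.045,-0.1115,-0.02,0,0,0,0.1],[0.09,-0.1115,-0.04,0,0,0,0.1],[0.13,-0.1115,-0.056,0,0,0,0.1],[0.1446,-0.1115,-0.0633,0,0,0,0.1],[0.1446,-0.1115,-0.0633,0,0,0,0.1],[0.1446,-0.1115,-0.0633,0,0,0,0.1]]'; python3 - <<'E'
from plant import r
from h import *
s=r.snapshot('wrist');P=fcloud(s);o=r.observe();p=o['tcp_pos']
print('plate',find(P,p[:2],p[2]-.0073,.045),'can',find(P,(.4993,-.436),.066,.045))
P=cloud(r.snapshot('top'))[0];print('can top',find(P,(.4993,-.436),.066,.04,.007))
E
python3 go.py .4995,-.436,.0823,-20
```

```text
t: 17.65
tcp_pos: [0.4986, -0.4354, 0.1389]
ee_rot: [[0.94, -0.0, 0.342], [-0.342, 0.0, 0.94], [-0.0, -1.0, 0.0]]
wrist_force: [0.2, 0.1, -0.1]
finger_gap: 0.285
plate (4326, array([ 0.4839, -0.4309,  0.1319]), array([ 486.3, -431.8]), array([59.6, 33.2]), 70.4) can (868, array([ 0.4829, -0.4322,  0.0656]), array([ 486.4, -433.9]), array([58.9, 27.5]), 73.2)
can top None
t 17.75 tcp [ 0.4983 -0.4351  0.1393] xyaw -20.0 tilt 0.01 F [ 0.1 -0.5 -0.7] gap 0.286 q [-48.  31.   8.  67.  -0. -28.]
.4995,-.436,.0823,-20 shift [ 0.0014  0.057  -0.0005] turn [-0.    0.   -0.01]
```

```bash
python3 - <<'E'
from plant import r
from h import *
from scipy.optimize import least_squares
def fit(P,c,h,R):
    m=(abs(P[...,2]-h)<.003)&(np.hypot(P[...,0]-c[0],P[...,1]-c[1])<.036)
    q=P[m][:,:2]
    f=least_squares(lambda c:np.hypot(*(q-c).T)-R,c,loss='soft_l1',f_scale=.002)
    return len(q),f.x.round(4),np.sqrt(np.mean(f.fun**2)).round(4)
c=(.4993,-.436)
print(fit(fcloud(r.snapshot('wrist')),c,.066,.0275))
P=cloud(dict(np.load('top0.npz')))[0]
print(fit(P,c,.065,.0275))
E
```

```text
(792, array([ 0.5016, -0.4384]), np.float64(0.0014))
(97, array([ 0.5005, -0.437 ]), np.float64(0.0017))
```

```bash
python3 -m jog '[[0.0022,0,-0.0012,0,0,0,0.1],[0.0022,0.03,-0.0012,0,0,0,0.1],[0.0022,0.045,-0.0012,0,0,0,0.1],[0.0022,0.052,-0.0012,0,0,0,0.1],[0.0022,0.0565,-0.0012,0,0,0,0.1],[0.0022,0.0565,-0.0012,0,0,0,0.1]]' ; python3 go.py .5,-.437,.0823,-20
```

```text
t: 18.4
tcp_pos: [0.5008, -0.4379, 0.0829]
ee_rot: [[0.94, 0.001, 0.342], [-0.342, -0.001, 0.94], [0.001, -1.0, -0.0]]
wrist_force: [0.2, 0.3, -0.1]
finger_gap: 0.288
t 18.4 tcp [ 0.5008 -0.4379  0.0829] xyaw -20.0 tilt 0.06 F [ 0.2  0.3 -0.1] gap 0.288 q [-48.  33.   3.  60.   0. -28.]
.5,-.437,.0823,-20 shift [-0.0011  0.0006  0.0005] turn [ 0.03 -0.    0.05]
```

```bash
python3 -m jog '[[-0.0005,0.001,0,0,0,0,0.1],[-0.0005,0.001,0,0,0,0,0.55],[-0.0005,0.001,0,0,0,0,0.55],[-0.0005,0.001,0,0,0,0,0.55],[-0.0005,0.001,0,0,0,0,0.55],[-0.0005,-0.03,0,0,0,0,0.55],[-0.0005,-0.08,0,0,0,0,0.55],[-0.0005,-0.13,0,0,0,0,0.55],[-0.0005,-0.13,0,0,0,0,0.55]]' ; python3 - <<'E'
from plant import r
from h import *
s=r.snapshot('wrist');P=fcloud(s)
print('plate',find(P,(.5,-.437),.075,.04),'knob',find(P,(.5,-.437),.109,.025));cv2.imwrite('pics/w3.png',s['image'][...,::-1])
E
python3 go.py .4,-.3,.25
```

```text
t: 19.3
tcp_pos: [0.5016, -0.4391, 0.2192]
ee_rot: [[0.94, 0.006, 0.342], [-0.342, -0.007, 0.94], [0.008, -1.0, -0.005]]
wrist_force: [0.3, -0.3, -0.7]
finger_gap: 0.552
plate (2318, array([ 0.4966, -0.4375,  0.0754]), array([ 500.5, -439.1]), array([59.3, 59.3]), 71.1) knob (747, array([ 0.4996, -0.4386,  0.1086]), array([ 500.5, -439. ]), array([24.9, 24.8]), 70.7)
t 19.35 tcp [ 0.5011 -0.4385  0.2157] xyaw -20.0 tilt 0.33 F [-0.3 -0.3 -0.7] gap 0.551 q [-48.  29.  18.  78.  -0. -28.]
.4,-.3,.25 shift [-0.1422 -0.0353  0.0955] turn [ 0.16 -0.    0.29]
```

View pics/w3.png

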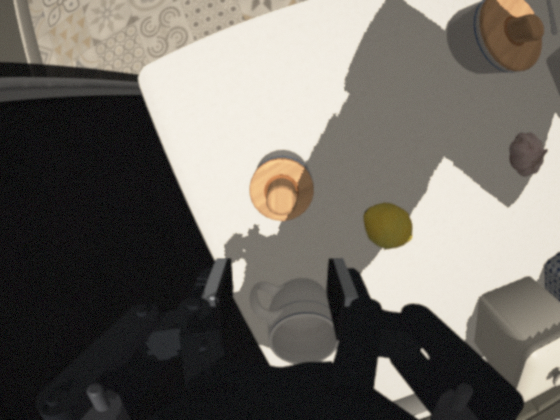

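The small round lid sits on its canister at (282,190). Plate top is 75.4 mm against 75 expected. I'll pull the arm back and take one last overall check.

```bash
python3 -m jog '[[-0.03,-0.03,0.03,0,0,0,0.55],[-0.06,-0.05,0.06,0,0,0,0.55],[-0.1,-0.05,0.1,0,0,0,0.55],[-0.14,-0.05,0.13,0,0,0,0.55],[-0.18,-0.05,0.16,0,0,0,0.55],[-0.2,-0.05,0.18,0,0,0,0.55],[-0.2,-0.05,0.18,0,0,0,0.55],[-0.2,-0.05,0.18,0,0,0,0.55]]'; python3 - <<'E'
from plant import r
from h import *
s=r.snapshot('top');P=cloud(s)[0];w=r.snapshot('side')
for n,c,h in (('lr',(.4164,-.16),.078),('sr',(.5,-.4375),.066),('sq',(.4808,.0047),.072),('obl',(.5015,.22),.06)):
    print(n,find(P,c,h+.009,.065),'knob',find(P,c,h+.043,.035))
cv2.imwrite('pics/fin.png',np.hstack([s['image'][130:260,140:440],w['image'][130:260,200:500]])[...,::-1].repeat(1,0))
E
```

```text
t: 20.15
tcp_pos: [0.3736, -0.1995, 0.2621]
ee_rot: [[0.94, -0.0, 0.341], [-0.341, -0.0, 0.94], [0.0, -1.0, -0.0]]
wrist_force: [0.7, -0.3, 1.0]
finger_gap: 0.552
lr None knob None
sr None knob None
sq (540, array([0.4794, 0.0038, 0.081 ]), array([481.5,   4.3]), array([75.3, 74. ]), 18.6) knob (83, array([0.4804, 0.0043, 0.1142]), array([481.1,   4.4]), array([26.4, 24.7]), 16.6)
obl (588, array([0.4981, 0.2176, 0.0691]), array([501. , 219.7]), array([104.9,  64.1]), 4.9) knob (132, array([0.5002, 0.219 , 0.1021]), array([501.1, 219.9]), array([48.6, 22.5]), 6.1)
```

View pics/fin.png

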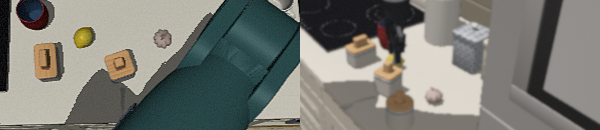

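The square lid at (120,65) and the oblong lid at (45,60) lie flat on their canisters. The arm hides the two round ones from the top camera, but the wrist camera already confirmed both (plate height and full outline). Handing in.

```bash
python3 go.py; python3 -c "
from plant import r
print(r.hand_in())"
```

```text
t 20.25 tcp [ 0.3741 -0.2005  0.2619] xyaw -20.01 tilt 0.03 F [-0.5  0.   0.3] gap 0.546 q [-39.   5. -11.  74.  -0. -19.]
the job is handed in; nothing more can be done
None
```

All four lids are on their own canisters, and I handed the job in at about 20 s. The arm was clear of everything by then. The hand-in gives no verdict.

| Lid | Plate top measured | Expected when home | Lid centre vs. canister's measured position |
|---|---|---|---|
| Large round | 87.5 mm | 87 mm | within about 2 mm |
| Oblong | 69.4 mm | 69 mm | within about 1 mm |
| Square | 81.4 mm | 81 mm | within about 1.5 mm |
| Small round | 75.4 mm | 75 mm | within about 2 mm |

- **Fit:** these are wrist-camera readings taken right after each release. The centre offsets compare each lid with its canister's position before the lid went on. The plates looked level, and no insertion showed more than about 2 N of force.
- **Final check:** the top camera confirmed the square and oblong lids again at the end. The arm hid both round lids from it, so they rest on the wrist readings alone. The side view did show the large round lid in place.
- **Disagreement:** the small round canister's centre differed by 2–3 mm between measurements, so I used a circle fit to aim. That lid went in without resistance.

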